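# Start a timed deburring run

### The job

Start the deburring run: first shut the tub's lid fully, then wind the timer clockwise past its top mark (the broad 60-minute bar), and turn it back down until its pointer lines up with the metal tab on the set ring. Let go, and leave the other things on the bench alone.

Things in the scene. Friction and masses are not known exactly. Their poses are not given: they have to be found in the camera images.
- tub: Fixed open-topped grey metal deburring tub, 160 (x) x 180 (y) x 90 mm high, on a 180 x 200 mm rubber foot. Origin: centre of its underside, on the bench. Its lid is hinged along its own +x top edge. It stands to the left or right of the timer box
- lid (a joint): Angle of the grey lid: 0 = fully shut, flat on the tub; grows as the free edge rises; starts part open (0.6 to 1.15). A stiff hinge: it stays where it is left; about 1 to 2 N pushed square at the free edge shuts it
- lid_hinge (a point): On the hinge line, middle of the lid's width, 90 mm above the bench. The point's -x axis runs along the lid to its free edge, z is normal to the lid and points to its outer face, y runs along the hinge
- lid_edge (a point): Middle of the lid's free edge, on its outer face: 160 mm from the hinge; the lid plate is 6 mm thick and 180 mm wide. A thin steel lip (70 mm wide, 4 mm thick) sticks out 16 mm farther. With the lid shut this point is 97 mm above the bench
- timer_box: Fixed grey metal box, 140 x 140 x 70 mm, with the clockwork timer on its top. Origin: centre of its underside, directly under the timer's axis. The dial (104 mm across, its face 76 mm above the bench) has a tick each 0.2 rad (5 minutes), longer each 15 minutes, from zero in the box's own +x direction and running clockwise from above; the last tick, 60 minutes (2.4 rad), is the top mark: a bar 20 mm long and 6 mm broad
- timer (a joint): Timer knob angle: 0 = pointer at the zero tick (the box's +x), grows clockwise from above, 2.4 = top mark, hard stop at 2.95; starts at 0.15 to 0.7. Needs about 0.06 N m to turn, no spring: it stays where it is left
- knob_grip (a point): On the knob's vertical axis, in the middle of the part to grip, 109.5 mm above the bench. The grip is a black upright bar 40 mm long, 14 mm thick, from 86 mm to 124 mm above the bench, on a round skirt 48 mm across; its x axis runs along the bar to the pointer's end; z up
- pointer (a point): Tip of the thin flat pointer at the foot of the knob, 38 mm from the axis, 83 mm above the bench; a white line runs along it and along that half of the bar's top. x axis: outwards from the knob's axis
- tab (a point): Inner end of the small steel tab (14 x 6 mm, standing 9 mm above the box top, so its top is 79 mm above the bench) on the dark set ring (120 mm across) around the dial, 56 mm from the timer's axis; it cannot be moved. x axis: outwards from the axis. It lies between 1.0 and 1.75 rad clockwise of the zero tick
- can: Bystander: black spray can, 60 mm across, 150 mm tall; origin at the centre of its underside
- tray: Bystander: small open yellow parts tray, 90 x 130 x 35 mm; origin at the centre of its underside
- padlock: Bystander: brass padlock lying flat, body 45 x 50 x 20 mm, steel shackle to 63 mm along +x; origin at the centre of the body's underside
- driver: Bystander: screwdriver lying on the bench, handle to its -x; origin under its middle
There are look-alikes about, which are no part of the job. Leave any blue or brown look-alike of the timer_box alone.

How it is judged:
By the outcome, as a careful person would: the job done as asked, in the order asked, and still so for the second after the job is handed in, with the robot touching nothing.
It also fails if it takes over 67 s, if anything falls off the work surface, if the arm or the gripper's body presses on something with over 40 N, if the wrist force passes 120 N, or if a joint passes its speed limit or range.

### The arm

A 7-joint arm with a two-finger parallel gripper is mounted at the origin on the work surface. World frame = base frame: x ahead of the robot, y to its left, z up, the work surface at z = 0. Lengths are in m, angles in rad, forces in N, time in s.
With the tool pointing down it reaches from about 0.35 to 0.9 m from the base axis. Payload 8.1 kg.
Tool frame: the origin (TCP) lies between the finger pads; the fingertips stand ahead of it and the grasp point (between the pads) is the TCP (arm.nose_length is the z of the fingertips in the tool frame, in m); z points along the fingers, y is the line along which they close (so a half turn about z gives the same grasp; the last joint's range is limited). The gripper opens to 92 mm and grips with 3 to 60 N. Pads are 19 mm wide; open, the fingers measure 130 mm over their backs; the gripper's body (75 mm by 190 mm) begins 47 mm behind the grasp point.
Start: joints at [1.189, 0.434, 0.025, 1.573, -0.012, 1.134, -0.075], TCP at [0.172, -0.601, 0.246] pointing down, gripper open.
Joint ranges: [-2.62, 2.62], [-0.44, 2.09], [-1.27, 1.32], [0.08, 2.57], [-1.32, 4.46], [0.12, 2], [-2.74, 2.74]. Speed limits (rad/s): [2.22, 2.22, 3.01, 3.01, 3.14, 3.14, 3.14].

### API

Orientations are given as a rotation vector (axis times angle).
In Python, from cell import sensors, optics, arm gives the robot as it stands.
- The arm moves only by the tool arm_command, never from a script. Its argument "deltas" is one flat list of numbers, 7 for each row, row after row: the turn, a rotation vector about the world's x, y, z as a fraction of full scale, then the shift along the world's x, y, z as a fraction of full scale, then the finger opening in mm, from 0 to 91.8. In form: [wx, wy, wz, dx, dy, dz, fingers, wx, wy, wz, dx, dy, dz, fingers, ...]. A call has 1 to 20 rows; each row is the pose to reach, as a shift and turn from the pose commanded when the call began; what a row does not reach only later rows make up. Full scale, the value 1, is 1 m for a shift and 90 degrees for a turn. A row lasts 1/10 s, in which the tool goes at most 50 mm and 8.59 degrees, less where a joint would pass 70% of its speed; a pose out of reach is approached as far as the arm can. A call with a number of a shift or a turn outside -1 to 1 is refused whole. A call with a gripper value outside its range is refused whole. The fingers move at their own pace and stop on an object; "force" is the grip in N (left out, the last holds). Time passes only in rows, so rows that repeat a pose let the fingers close. It gives the time, the measured TCP pose, the force, the opening and the grip force at its end, in the units of the state.
- sensors.observe(): the state, without advancing time (a new reading comes with each control period).
- optics.get_image(name): name is "scene" or "top"; returns the picture (420x560x3 uint8, blue, green, red); there is no depth.
- optics.calibration(name): a dict with "camera_matrix" (3x3 intrinsics, pixels), "D" ([k1, k2, p1, p2, k3] as OpenCV has them; the pictures are not rectified), "rvec" (rotation vector, rad) and "tvec" (3), from world to camera coordinates, as OpenCV has them. Camera axes: x right, y down, z forward; pixel columns grow to the right and rows downward; lengths in m; the calibration is good to about 2 mm. A picture is of the moment at which its call begins. calibration takes no time and is no camera call.
- arm.sign_off(): hands the job in; it is judged then, once.
The state is a dict: "clock": time; "joints": joint angles; "dq": joint speeds; "joint_efforts": joint torques, N m; "position": TCP position; "ee_rot": TCP orientation; "force": force on the tool from outside, world axes, zero at the start; "ft_torque": the same for the moment, N m; "width": opening from 0.0 (shut) to 1.0 (fully open); "gripper_force": force on a finger pad.
Only numpy, scipy, OpenCV 4.12 (cv2) and the standard library are available. Lean on these libraries where they do the work, as an engineer would, in place of code of your own. Each camera call takes 0.05 s, during which the arm holds its last target. There are 200 camera calls.

## Working session

There is one attempt and no reset: what is moved stays moved. The work goes in short steps, Python scripts to look and compute and a tool call to move; the robot and the scene stay as the last step left them, time stands still between calls to the robot, and variables do not carry over. Pictures are saved under pics/ and viewed, at most 10 in all, crops included, and the job is handed in when it is done.

Besides the shell and the picture viewer there is one more tool, called as a command line: name --argument value ..., lists and objects as JSON in quotes. arm_command: Moves the arm, as the interface text tells. Its arguments: {"type":"object","properties":{"deltas":{"type":"array","items":{"type":"number"}},"force":{"type":"number"}},"required":["deltas"]}

```bash
mkdir -p pics
cat > h.py <<'E'
import numpy as np, cv2
from cell import sensors, optics, arm
def cal(n):
    c=optics.calibration(n); K=np.array(c["camera_matrix"],float);D=np.array(c["D"],float)
    R=cv2.Rodrigues(np.array(c["rvec"],float))[0]; return K,D,R,np.array(c["tvec"],float).ravel()
def ray(n,uv):
    K,D,R,t=cal(n); p=cv2.undistortPoints(np.array([[uv]],float),K,D)[0,0]
    return -R.T@t, R.T@np.array([p[0],p[1],1.])
def plane(n,uv,z):
    o,d=ray(n,uv); return o+d*(z-o[2])/d[2]
def proj(n,P):
    K,D,R,t=cal(n); return cv2.projectPoints(np.array(P,float).reshape(-1,1,3),cv2.Rodrigues(R)[0],t,K,D)[0].reshape(-1,2)
def tri(u1,u2):
    o1,d1=ray("scene",u1);o2,d2=ray("top",u2)
    s=np.linalg.lstsq(np.c_[d1,-d2],o2-o1,rcond=None)[0]
    a=o1+d1*s[0];b=o2+d2*s[1]; return (a+b)/2,np.linalg.norm(a-b)
E
python3 - <<'E'
from h import *
for n in("scene","top"):
    im=optics.get_image(n); cv2.imwrite(f"pics/{n}0.png",im)
    o,_=ray(n,(280,210)); print(n,o)
print(sensors.observe(), arm.nose_length)
E
```

```text
scene [ 1.14487158 -0.53063499  0.93684246]
top [ 0.15804017 -0.09137179  1.85658341]
{'clock': 0.1, 'joints': array([ 1.18941372,  0.43514566,  0.02498006,  1.57400921, -0.01160989,
        1.13400927, -0.07509506]), 'dq': array([-0.00084472, -0.00221567,  0.00049406, -0.00178495,  0.00066801,
       -0.00027413, -0.00029864]), 'joint_efforts': array([ 2.87833529e-03, -6.69124889e+01,  9.87818688e-01, -3.15140748e+01,
       -6.05910807e-02,  3.74767603e-02, -3.79594724e-05]), 'position': array([ 0.17182063, -0.60046247,  0.24502706]), 'ee_rot': array([-3.10976119e+00, -4.36184897e-01,  5.01730712e-04]), 'force': array([0.24627952, 0.58246843, 0.30704267]), 'ft_torque': array([0.02356804, 0.02224357, 0.03863616]), 'gripper_force': 0.0, 'width': 1.0039963636223572} 0.019
```

View pics/scene0.png

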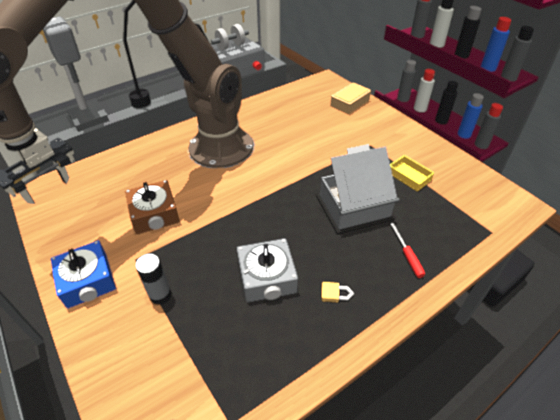

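View pics/top0.png

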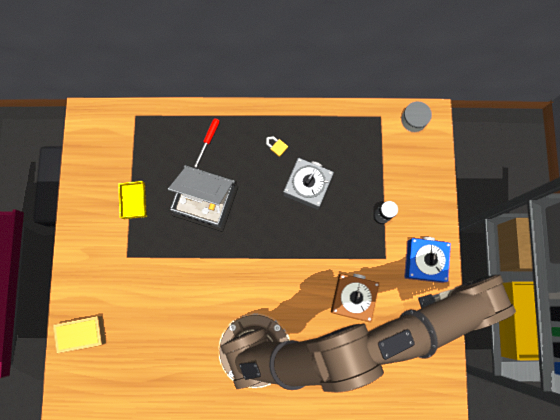

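The scene shows the candidates for the timer: a grey box (scene 267,270; top 309,181), a blue one (82,272; 430,260) and a brown one (152,205; 356,297). Only the grey one fits the description. The tub with its lid part open is at scene (360,195), top (203,195). I'll confirm these in one enlarged composite.

Run:
```python
from h import *
s=cv2.imread("pics/scene0.png");t=cv2.imread("pics/top0.png")
def c(im,x,y,w,h): return cv2.resize(im[y:y+h,x:x+w],(400,300),interpolation=cv2.INTER_CUBIC)
# 5x (80x60) ; 4x (100x75)
A=np.vstack([np.hstack([c(s,230,235,80,60),c(t,270,152,80,60)]),np.hstack([c(s,310,145,100,75),c(t,155,155,100,75)])])
cv2.imwrite("pics/crop1.png",A)
```

```text
(no output)
```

View pics/crop1.png

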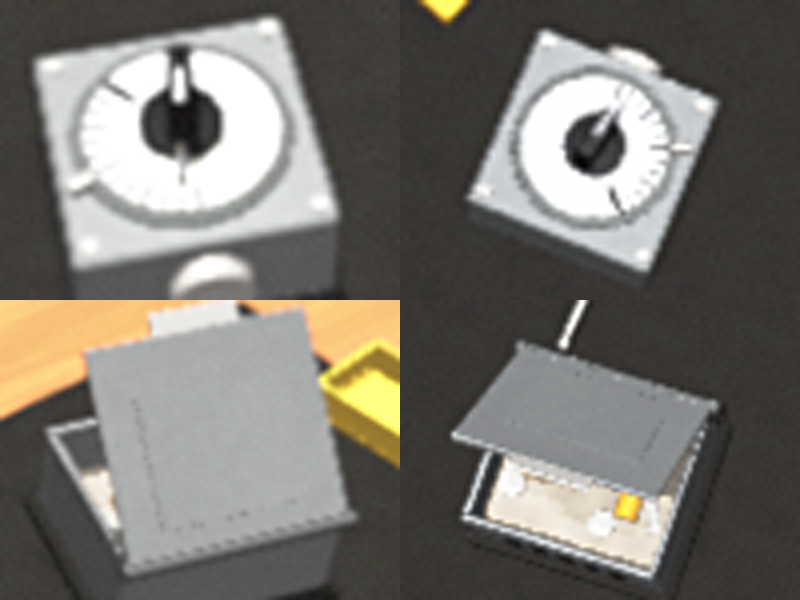

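The crop confirms it. The grey box carries the dial, with the tab at scene (249,272) / top (326,182), the 60 bar at scene (254,253) / top (313,193), and the pointer towards top (316,171). The lid's free corners are at scene (332,157.5), (386,147.5) and top (222,204), (169,189).

```bash
cat >> h.py <<'E'
def centre(n,guess,z=.076):
    im=optics.get_image(n); g=im.min(2); m=(g>215).astype(np.uint8)
    k=np.zeros_like(m); cv2.circle(k,tuple(int(v) for v in guess),26,1,-1); m=cv2.morphologyEx(m*k,cv2.MORPH_OPEN,np.ones((3,3)))
    c=max(cv2.findContours(m,0,1)[0],key=cv2.contourArea)
    pts=np.array([plane(n,p[0],z)[:2] for p in cv2.convexHull(c)])
    c,r=cv2.minEnclosingCircle(pts.astype(np.float32)); e=cv2.fitEllipse(pts.astype(np.float32)*1000)
    return im,np.array(c),r,e
def polar(n,im,c,r0,r1,z,step=.02):
    a=np.arange(-np.pi,np.pi,step); g=im.mean(2).astype(np.float32)
    P=np.array([[c[0]+r*np.cos(t),c[1]+r*np.sin(t),z] for t in a for r in np.linspace(r0,r1,6)])
    uv=proj(n,P).astype(np.float32)
    v=cv2.remap(g,uv[:,:1].copy(),uv[:,1:].copy(),1).reshape(len(a),6).mean(1); return a,v
E
python3 - <<'E'
from h import *
np.set_printoptions(precision=4,suppress=True)
for nm,u,v in [("free -y",(332,157.5),(222,203.75)),("free +y",(385.75,147.5),(168.75,189.25)),("hinge -y",(342,213),(233.75,181.25)),("hinge +y",(398.75,199.25),(185,166.25))]:
    print(nm,*tri(u,v))
for n,g in(("scene",(266,261)),("top",(309,181))):
    im,c,r,e=centre(n,g); print(n,c,r,e)
    c=np.array(e[0])/1000
    for nm,r0,r1,z,s in(("tab",.059,.066,.079,1),("bar",.034,.048,.076,-1)):
        a,v=polar(n,im,c,r0,r1,z); o=np.argsort(-s*v)[:8]; print(nm,[(round(a[i],2),int(v[i])) for i in o],int(np.median(v)))
    # box corners bright screws for reference
for nm,uv in(("a",(299,158)),("b",(333.6,172)),("c",(319,207)),("d",(284,192))): print(nm,plane("top",uv,.07))
for nm,uv in(("can",(387,211)),("padlock",(279,147)),("drvTip",(196,166)),("drvHandle",(212,126)),("tray",(132,199))): print(nm,plane("top",uv,.02)[:2])
E
```

```text
free -y [0.4878 0.1076 0.2106] 0.015033919550807283
free +y [0.5364 0.2852 0.1998] 0.007237124229939201
hinge -y [0.5913 0.0781 0.0877] 0.005322683048667167
hinge +y [0.6473 0.2558 0.087 ] 0.007674183017893134
scene [ 0.597  -0.1914] 0.05455128103494644 ((597.9108276367188, -190.11508178710938), (105.06942749023438, 106.699462890625), 18.065229415893555)
tab [(np.float64(-1.58), 252), (np.float64(-1.6), 248), (np.float64(-1.56), 246), (np.float64(-1.62), 240), (np.float64(-1.54), 230), (np.float64(-1.64), 228), (np.float64(2.24), 215), (np.float64(-1.66), 215)] 195
bar [(np.float64(2.48), 128), (np.float64(2.5), 132), (np.float64(2.52), 138), (np.float64(2.68), 143), (np.float64(2.66), 143), (np.float64(2.54), 145), (np.float64(2.46), 148), (np.float64(2.56), 150)] 254
top [ 0.5952 -0.1905] 0.052049096673727036 ((595.4501342773438, -190.1598663330078), (101.02812957763672, 103.32992553710938), 57.91180419921875)
tab [(np.float64(-1.58), 243), (np.float64(-1.6), 230), (np.float64(-1.56), 226), (np.float64(-1.54), 208), (np.float64(0.3), 206), (np.float64(0.88), 206), (np.float64(0.28), 205), (np.float64(-0.28), 205)] 189
bar [(np.float64(-2.76), 144), (np.float64(-2.78), 149), (np.float64(-2.74), 152), (np.float64(-2.8), 169), (np.float64(-2.72), 170), (np.float64(-2.7), 193), (np.float64(-2.82), 194), (np.float64(-2.68), 214)] 253
a [ 0.682 -0.158  0.07 ]
b [ 0.6301 -0.2831  0.07  ]
c [ 0.5009 -0.229   0.07  ]
d [ 0.5551 -0.1038  0.07  ]
can [ 0.4967 -0.4828]
padlock [ 0.7392 -0.0848]
drvTip [0.6641 0.2247]
drvHandle [0.8212 0.1696]
tray [0.5373 0.4579]
```

arm_command --deltas '[0, 0, 0.2, 0, 0, 0.085, 0, 0, 0, 0.3, 0.1, 0.1, 0.085, 0, 0, 0, 1, 0.28, 0.3, 0.085, 0, 0, 0, 1, 0.28, 0.3, 0.085, 0, 0, 0, 1, 0.28, 0.3, 0.085, 0, 0, 0, 1, 0.28, 0.3, 0.085, 0, 0, 0, 1, 0.28, 0.3, 0.085, 0, 0, 0, 1, 0.28, 0.3, 0.085, 0, 0, 0, 1, 0.28, 0.3, 0.085, 0, 0, 0, 1, 0.361, 0.795, 0.085, 0, 0, 0, 1, 0.361, 0.795, 0.085, 0, 0, 0, 1, 0.361, 0.795, 0.085, 0, 0, 0, 1, 0.361, 0.795, 0.085, 0, 0, 0, 1, 0.361, 0.795, 0.085, 0, 0, 0, 1, 0.361, 0.795, 0.085, 0, 0, 0, 1, 0.361, 0.795, 0.085, 0, 0, 0, 1, 0.361, 0.795, 0.085, 0, 0, 0, 1, 0.361, 0.795, 0.085, 0, 0, 0, 1, 0.361, 0.795, 0.085, 0, 0, 0, 1, 0.361, 0.795, 0.085, 0]'

```text
clock: 2.2
position: [0.5319, 0.2005, 0.3306]
ee_rot: [-1.881, -2.513, -0.004]
force: [0.2, 0.2, 1.1]
width: 0.003
gripper_force: 0.0
```

Run:
```python
from h import *
print(plane("scene",(266.4,272),.083),plane("scene",(266,256),.124),plane("scene",(265.6,248),.124),plane("top",(314.4,169.6),.083))
```

```text
[ 0.63419851 -0.21284845  0.083     ] [ 0.61752762 -0.20151574  0.124     ] [ 0.59558314 -0.18796473  0.124     ] [ 0.635208   -0.21276225  0.083     ]
```

arm_command --deltas '[0, 0, 0, 0, 0, -0.05, 0, 0, 0, 0, 0, 0, -0.1, 0, 0, 0, 0, 0, 0, -0.12, 0, 0, 0, 0, -0.004, 0.001, -0.13, 0, 0, 0, 0, -0.008, 0.002, -0.14, 0, 0, 0, 0, -0.012, 0.004, -0.15, 0, 0, 0, 0, -0.016, 0.005, -0.16, 0, 0, 0, 0, -0.02, 0.006, -0.17, 0, 0, 0, 0, -0.024, 0.007, -0.18, 0, 0, 0, 0, -0.028, 0.008, -0.19, 0, 0, 0, 0, -0.032, 0.009, -0.2, 0, 0, 0, 0, -0.035, 0.01, -0.208, 0, 0, 0, 0, -0.038, 0.011, -0.212, 0, 0, 0, 0, -0.038, 0.011, -0.214, 0, 0, 0, 0, -0.038, 0.011, -0.214, 0]'

```text
clock: 3.7
position: [0.4947, 0.2051, 0.1165]
ee_rot: [-1.891, -2.508, 0.001]
force: [0.5, 0.0, 0.5]
width: 0.005
gripper_force: 0.0
```

arm_command --deltas '[0, 0, 0, 0, 0, -0.001, 0, 0, 0, 0, 0, 0, -0.002, 0, 0, 0, 0, 0, 0, -0.003, 0, 0, 0, 0, 0, 0, -0.003, 0, 0, 0, 0, 0, 0, -0.003, 0]'

```text
clock: 4.2
position: [0.4952, 0.2053, 0.1155]
ee_rot: [1.891, 2.507, 0.001]
force: [-5.8, -3.5, 19.9]
width: 0.003
gripper_force: 10.3
```

arm_command --deltas '[0, 0, 0, 0, 0, 0.05, 0, 0, 0, 0, 0, 0, 0.1, 0, 0, 0, 0.05, 0, 0, 0.137, 0, 0, 0, 0.471, 0.101, -0.395, 0.137, 50, 0, 0, 0.471, 0.101, -0.395, 0.137, 50, 0, 0, 0.471, 0.101, -0.395, 0.137, 50, 0, 0, 0.471, 0.101, -0.395, 0.137, 50, 0, 0, 0.471, 0.101, -0.395, 0.137, 50, 0, 0, 0.471, 0.101, -0.395, 0.137, 50, 0, 0, 0.471, 0.101, -0.395, 0.137, 50, 0, 0, 0.471, 0.101, -0.395, 0.137, 50, 0, 0, 0.471, 0.101, -0.395, 0.137, 50, 0, 0, 0.471, 0.101, -0.395, 0.137, 50]'

```text
clock: 5.5
position: [0.5959, -0.1944, 0.2499]
ee_rot: [-0.866, -3.019, 0.001]
force: [-1.2, -0.1, 0.7]
width: 0.541
gripper_force: 0.0
```

Run:
```python
from h import *
print(sensors.observe()["position"],sensors.observe()["width"],sensors.observe()["joints"])
s=optics.get_image("scene");t=optics.get_image("top")
def c(im,x,y,w,h): return cv2.resize(im[y:y+h,x:x+w],(400,300),interpolation=cv2.INTER_CUBIC)
A=np.vstack([np.hstack([c(s,210,190,120,90),c(t,250,140,120,90)]),np.hstack([c(s,310,145,100,75),c(t,155,155,100,75)])])
cv2.imwrite("pics/crop2.png",A)
```

```text
[ 0.59590883 -0.19435392  0.24992565] 0.5414645353177907 [ 0.70352512  0.54067914 -0.73570405  1.51659902  0.37606031  1.23035493
  0.92449332]
```

View pics/crop2.png

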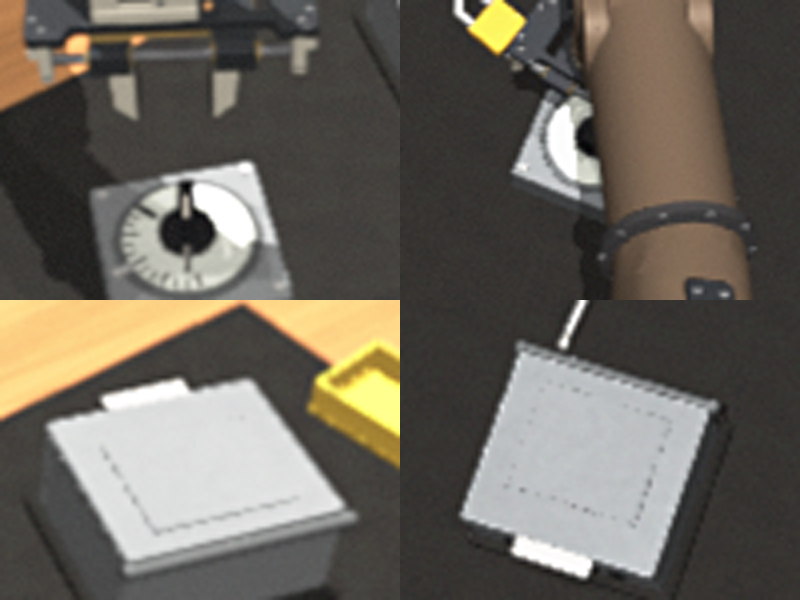

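The lid lies flat and shut (crop lower left and right). The fingers straddle the knob bar, so I descend and grip.

arm_command --deltas '[0, 0, 0, 0, 0, 0, 50, 0, 0, 0, 0, 0, -0.04, 50, 0, 0, 0, 0, 0, -0.08, 50, 0, 0, 0, 0, 0, -0.1, 50, 0, 0, 0, 0, 0, -0.12, 50, 0, 0, 0, 0, 0, -0.13, 50, 0, 0, 0, 0, 0, -0.14, 50, 0, 0, 0, 0, 0, -0.14, 50]'

```text
clock: 6.4
position: [0.5956, -0.1892, 0.1102]
ee_rot: [-0.855, -3.022, -0.0]
force: [0.8, 0.8, 0.4]
width: 0.545
gripper_force: 0.0
```

arm_command --deltas '[0, 0, 0, 0, 0, 0, 0, 0, 0, 0, 0, 0, 0, 0, 0, 0, 0, 0, 0, 0, 0, 0, 0, 0, 0, 0, 0, 0, 0, 0, 0, 0, 0, 0, 0, 0, 0, 0, 0, 0, 0, 0]' --force 15

```text
clock: 7.0
position: [0.5962, -0.1897, 0.111]
ee_rot: [0.856, 3.022, 0.001]
force: [0.7, 1.4, 2.1]
width: 0.155
gripper_force: 14.9
```

arm_command --deltas '[0, 0, -0.08, 0, 0, 0, 0, 0, 0, -0.16, 0, 0, 0, 0, 0, 0, -0.24, 0, 0, 0, 0, 0, 0, -0.32, 0, 0, 0, 0, 0, 0, -0.4, 0, 0, 0, 0, 0, 0, -0.48, 0, 0, 0, 0, 0, 0, -0.56, 0, 0, 0, 0, 0, 0, -0.64, 0, 0, 0, 0, 0, 0, -0.72, 0, 0, 0, 0, 0, 0, -0.8, 0, 0, 0, 0, 0, 0, -0.8, 0, 0, 0, 0]'

```text
clock: 8.1
position: [0.5972, -0.1893, 0.111]
ee_rot: [2.47, 1.94, 0.003]
force: [5.4, 0.9, -1.6]
width: 0.153
gripper_force: 15.0
```

Run:
```python
from h import *
o=sensors.observe(); print(o["joints"],o["position"],o["force"],o["ft_torque"],2*np.arctan2(o["ee_rot"][1],o["ee_rot"][0]))
s=optics.get_image("scene");t=optics.get_image("top")
def c(im,x,y,w,h): return cv2.resize(im[y:y+h,x:x+w],(400,300),interpolation=cv2.INTER_CUBIC)
cv2.imwrite("pics/crop3.png",np.hstack([c(s,210,210,120,90),c(t,250,140,120,90)]))
```

```text
[ 0.46308884  0.59874268 -0.35937556  1.69280896  0.25634013  0.89449408
 -0.23934665] [ 0.5971507  -0.18926358  0.11104111] [ 5.35671007  0.92885819 -1.55883508] [ 0.2181222  -1.10790289 -0.01319552] 1.331452129491828
```

View pics/crop3.png

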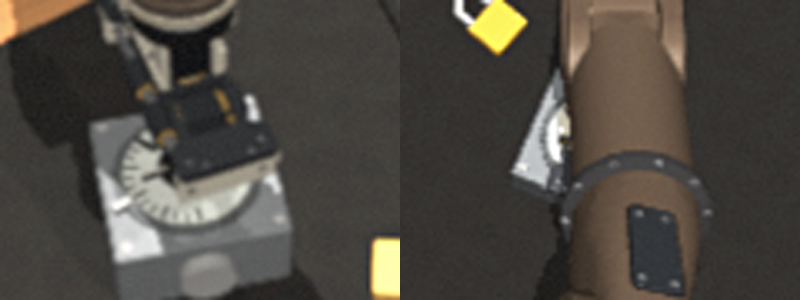

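arm_command --deltas '[0, 0, -0.08, 0, 0, 0, 0, 0, 0, -0.16, 0, 0, 0, 0, 0, 0, -0.24, 0, 0, 0, 0, 0, 0, -0.32, 0, 0, 0, 0, 0, 0, -0.4, 0, 0, 0, 0, 0, 0, -0.48, 0, 0, 0, 0, 0, 0, -0.56, 0, 0, 0, 0, 0, 0, -0.64, 0, 0, 0, 0, 0, 0, -0.7, 0, 0, 0, 0, 0, 0, -0.74, 0, 0, 0, 0, 0, 0, -0.76, 0, 0, 0, 0, 0, 0, -0.76, 0, 0, 0, 0, 0, 0, -0.76, 0, 0, 0, 0]'

```text
clock: 9.5
position: [0.5978, -0.19, 0.1111]
ee_rot: [3.133, 0.225, 0.005]
force: [8.0, -0.7, -4.1]
width: 0.149
gripper_force: 15.0
```

Run:
```python
from h import *
o=sensors.observe(); print(o["joints"],o["position"],o["force"],o["ft_torque"],2*np.arctan2(o["ee_rot"][1],o["ee_rot"][0]))
s=optics.get_image("scene");t=optics.get_image("top")
def c(im,x,y,w,h): return cv2.resize(im[y:y+h,x:x+w],(400,300),interpolation=cv2.INTER_CUBIC)
cv2.imwrite("pics/crop4.png",np.hstack([c(s,210,210,120,90),c(t,250,140,120,90)]))
```

```text
[ 0.25701873  0.56985049 -0.05050806  1.71145257  0.03578362  0.8577112
 -1.23622918] [ 0.5978227  -0.19004258  0.11108126] [ 8.04241834 -0.68279267 -4.09871584] [-0.17124333 -1.6878205  -0.07139438] 0.14340576477927958
```

View pics/crop4.png

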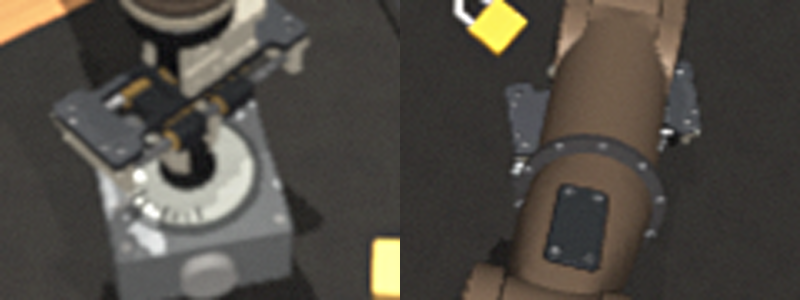

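arm_command --deltas '[0, 0, 0.08, 0, 0, 0, 0, 0, 0, 0.16, 0, 0, 0, 0, 0, 0, 0.24, 0, 0, 0, 0, 0, 0, 0.32, 0, 0, 0, 0, 0, 0, 0.4, 0, 0, 0, 0, 0, 0, 0.48, 0, 0, 0, 0, 0, 0, 0.56, 0, 0, 0, 0, 0, 0, 0.64, 0, 0, 0, 0, 0, 0, 0.72, 0, 0, 0, 0, 0, 0, 0.78, 0, 0, 0, 0, 0, 0, 0.83, 0, 0, 0, 0, 0, 0, 0.87, 0, 0, 0, 0, 0, 0, 0.89, 0, 0, 0, 0, 0, 0, 0.9, 0, 0, 0, 0, 0, 0, 0.9, 0, 0, 0, 0, 0, 0, 0.9, 0, 0, 0, 0]'

```text
clock: 11.2
position: [0.5969, -0.1893, 0.111]
ee_rot: [2.236, 2.206, 0.003]
force: [4.2, 2.4, -0.7]
width: 0.15
gripper_force: 15.0
```

Run:
```python
from h import *
o=sensors.observe(); print(o["joints"],o["position"],o["force"],o["ft_torque"],2*np.arctan2(o["ee_rot"][1],o["ee_rot"][0]))
```

```text
[ 0.50218963  0.60857584 -0.41889711  1.68931198  0.29869741  0.9057346
 -0.0489963 ] [ 0.59692017 -0.18927711  0.11103644] [ 4.22878173  2.44300949 -0.72321745] [ 0.42185949 -1.06732087  0.05980517] 1.5572206787235372
```

arm_command --deltas '[0, 0, 0, 0, 0, 0, 50, 0, 0, 0, 0, 0, 0, 50, 0, 0, 0, 0, 0, 0, 50, 0, 0, 0, 0, 0, 0, 50, 0, 0, 0, 0, 0, 0.03, 50, 0, 0, 0, 0, 0, 0.07, 50, 0, 0, 0, 0, 0, 0.12, 50, 0, 0, 0, 0, 0, 0.17, 50, 0, 0, 0, -0.147, 0.39, 0.19, 50, 0, 0, 0, -0.147, 0.39, 0.19, 50, 0, 0, 0, -0.147, 0.39, 0.19, 50, 0, 0, 0, -0.147, 0.39, 0.19, 50, 0, 0, 0, -0.147, 0.39, 0.19, 50, 0, 0, 0, -0.147, 0.39, 0.19, 50, 0, 0, 0, -0.147, 0.39, 0.19, 50, 0, 0, 0, -0.147, 0.39, 0.19, 50, 0, 0, 0, -0.147, 0.39, 0.19, 50, 0, 0, 0, -0.147, 0.39, 0.19, 50]'

```text
clock: 13.0
position: [0.4473, 0.2033, 0.3013]
ee_rot: [-2.234, -2.208, -0.002]
force: [0.5, -1.1, 0.0]
width: 0.545
gripper_force: 0.0
```

Run:
```python
from h import *
for n,g in(("scene",(266,261)),("top",(309,181))):
    im,c,r,e=centre(n,g); c=np.array(e[0])/1000; print(n,c,r)
    for nm,r0,r1,z,s in(("tab",.058,.068,.079,1),("ptr",.028,.036,.083,-1),("barmark",.036,.048,.076,-1)):
        a,v=polar(n,im,c,r0,r1,z,.01); w=np.where((a>-2.1)&(a<-1.1))[0] if nm!="barmark" else np.where((a>-3.1)&(a<-2.4))[0]
        i=w[np.argmax(s*v[w])]; k=np.arange(i-12,i+13); q=s*v[k]; q=q-np.percentile(q,20); q=q.clip(0); print(nm,a[i],(a[k]*q).sum()/q.sum(),int(v[i]))
    cv2.imwrite(f"pics/{n}5.png",im)
s=cv2.imread("pics/scene5.png");t=cv2.imread("pics/top5.png")
def c(im,x,y,w,h): return cv2.resize(im[y:y+h,x:x+w],(400,300),interpolation=cv2.INTER_CUBIC)
cv2.imwrite("pics/crop5.png",np.vstack([np.hstack([c(s,230,235,80,60),c(t,270,152,80,60)]),np.hstack([c(s,0,0,560,420),c(t,0,0,560,420)])]))
```

```text
scene [ 0.59846802 -0.19037123] 0.05455128103494644
tab -1.5915926535898262 -1.6121330743499813 249
ptr -1.5315926535898274 -1.5307265379081536 145
barmark -2.8215926535898 -2.8141148030149665 164
top [ 0.595698   -0.19027614] 0.05184148624539375
tab -1.5915926535898262 -1.5682987066431389 243
ptr -1.6515926535898249 -1.6438125467120432 133
barmark -2.771592653589801 -2.766527436489794 128
```

View pics/crop5.png

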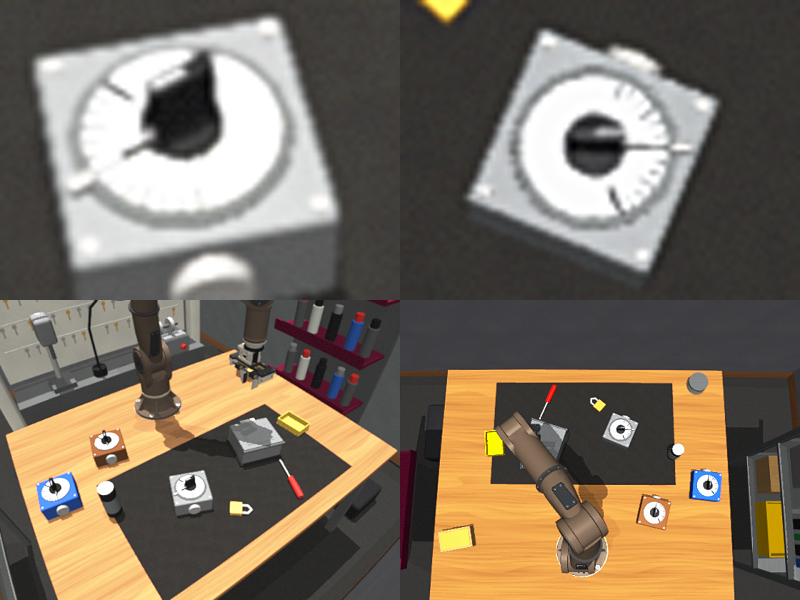

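In both views the pointer lines up with the tab. The pointer averages -1.588 rad over the two views and the tab -1.59, while the gripper let go at -1.584. The lid is flat and the gripper is clear, so I'm handing in.

```bash
python3 -c "
from cell import arm; print(arm.sign_off())"
```

```text
the job is handed in; nothing more can be done
None
```

The job is handed in: lid shut first, timer wound past the 60-minute bar (about 0.2 rad beyond), then turned back to the tab and released, other items untouched, at about 13 s; no verdict came back.

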